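# Zero the kitchen scale and lift the takeout container off to weigh it

## Task

The takeout container stands on the kitchen scale: to weigh it by taking it off, first zero the scale with the container still on the plate, by twisting the blue spring knob clockwise to its stop and letting it go so that it springs back. Then take the container by its red handle, lift it about 10 cm clear of the plate, keeping it level all the while, and hold it steady in the air for a couple of seconds so the scale can read. Finish while still holding it there, and leave the other loose things on the cart where they are.

Things in the scene. Friction and masses are not known exactly. Their poses are not given: they have to be found in the camera images.
- scale: kitchen scale, white base 200 x 340 mm and 30 mm high, standing fixed on the cart. Origin: centre of its underside; z up. A steel weighing plate, 190 mm (x) by 200 mm (y), centred at y = +65 mm, has its top 42 mm above the origin. At x = 0, y = -115 mm is the blue zero knob.
- zero_knob (a joint): angle of the spring-return zero knob, rad: 0 at rest, growing as it is twisted clockwise seen from above, end stop at 1.1. The spring needs 0.03 N m at the start and about 0.1 N m at the stop and brings the knob back to 0 when let go. Its axis is vertical.
- knob_grip (a point): point fixed to the scale on the knob's axis, 65 mm above the scale's underside (its axes are the scale's). The knob is a blue upright bar, 44 mm long, 12 mm thick, from 44 to 68 mm above the scale's underside, on a black disc of 48 mm diameter; at rest the bar lies along the scale's x axis and it turns with the joint. With the TCP at this point the fingertips are about 2 mm above the disc.
- container: takeout container, white with a red lid clipped on for good, 150 mm (x) by 105 mm (y), 0.27 to 0.53 kg with its food; it starts on the weighing plate. Origin: centre of its underside; z up. Lid top 56 mm above the origin; a red bar handle runs along its x axis above the lid.
- container_handle (a point): middle of the container's bar handle, 84 mm above the container's underside, above the centre of mass; axes are the container's. The bar is 96 mm long (x), 14 mm thick (y), 12 mm high, carried on two feet 84 mm apart, with 22 mm of free space between bar and lid.
- bowl: white ceramic bowl, 140 mm across, 60 mm high; a bystander, leave it where it is. Origin: centre of its underside. Near it, at the left edge of the cart, beyond y = 0.52 m, a toaster 215 mm high is fixed; not needed.
- spatula: green spatula, 260 mm long, lying flat; a bystander, leave it where it is. Origin: at or near its middle.
- teaspoon: steel teaspoon, 140 mm long, lying flat; a bystander, leave it where it is. Origin: at or near its middle.
- mug: blue ceramic mug, 80 mm across, 95 mm high, with a side handle; a bystander, leave it where it is. Origin: centre of its underside.
- jar: closed amber jar with white cap and paper label, 60 mm across, 100 mm high; a bystander, leave it where it is. Origin: centre of its underside.
- lidded_tub: plain white plastic tub without handle, 130 x 100 x 45 mm; a bystander, leave it where it is. Origin: centre of its underside. Near it, at the right edge of the cart, a closed microwave 272 mm high is fixed, its door towards the middle (the handle reaches y = -0.40 m at most); not needed.
There are look-alikes about, which are no part of the job. What is shaped like the container but pink or yellow is not meant.

How it is judged:
On the way, in this order (a step that is already met when the one before it is completed fails the run):
1. the zero knob is twisted to its stop (beyond 1.0 rad) while the container stands on the scale (value of joint zero_knob above 1 rad and contact force between container and scale above 1 N), for 0.1 s.
2. the knob is let go and has sprung back (below 0.1 rad), the container still on the scale (value of joint zero_knob below 0.1 rad and contact force between the fingers and scale below 0.2 N and contact force between container and scale above 1 N), for 0.2 s.
3. the container is held level and steady 6 to 16 cm above the weighing plate for 1.2 s (z of container in the frame of scale between 0.102 and 0.202 m and angle between container's own z axis and vertical below 0.12 rad and contact force between the fingers and container above 1.5 N and contact force between container and scale below 0.1 N and contact force between container and bowl below 0.1 N and contact force between container and spatula below 0.1 N and contact force between container and teaspoon below 0.1 N and contact force between container and mug below 0.1 N and contact force between container and jar below 0.1 N and contact force between container and lidded_tub below 0.1 N and linear speed of container below 0.03 m/s and angular speed of container below 0.25 rad/s), for 1.2 s.
At the end, for the whole second after the job is handed in: The fingers hold the container, its underside 6 to 16 cm above the weighing plate, tilted less than 0.12 rad, moving less than 0.03 m/s and 0.25 rad/s, touching nothing but the gripper; the knob is back at rest (below 0.1 rad) (all of step 3 and value of joint zero_knob below 0.1 rad); the arm keeps its last pose, push and grip.
It fails at once if the container is tipped by more than 0.3 rad (angle between container's own z axis and vertical above 0.3 rad).
It fails at once if a bystander is pushed more than 25 mm from its place (distance of any of bowl, spatula, teaspoon, mug, jar, lidded_tub from where it was at the start of the episode above 0.025 m).
It also fails if it takes over 48 s, if anything falls off the work surface, if the arm or the gripper's body presses on something with over 40 N, if the wrist force passes 120 N, or if a joint passes its speed limit or range.

## Robot

A 6-joint arm with a two-finger parallel gripper is mounted at the origin on the work surface. World frame = base frame: x ahead of the robot, y to its left, z up, the work surface at z = 0. Lengths are in m, angles in rad, forces in N, time in s.
With the tool pointing down it reaches from about 0.425 to 0.95 m from the base axis. Payload 14.7 kg.
Tool frame: the origin (TCP) lies between the finger pads, 19 mm behind the fingertips; this is the grasp point; z points along the fingers, y is the line along which they close (so a half turn about z gives the same grasp; the last joint's range is limited). The gripper opens to 85 mm and grips with 20 to 120 N. Pads are 22 mm wide; open, the fingers measure 114 mm over their backs; the gripper's body (76 mm by 85 mm) begins 54 mm behind the grasp point. The pads swing forward as they close: fully open they stand 13 mm farther back than shut.
Start: joints at [1.196, 0.48, 1.596, -0, 1.065, -0.047], TCP at [0.209, 0.615, 0.25] pointing down, gripper open.
Joint ranges: [-2.75, 2.75], [-0.82, 2.05], [0.23, 2.67], [-1.56, 4.7], [0.09, 2.69], [-2.92, 2.92]. Speed limits (rad/s): [1.89, 1.89, 2.39, 3.01, 3.01, 3.01].

## Interface

Orientations are given as a unit quaternion [x, y, z, w].
In Python, from plant import ctrl gives the robot as it stands. The module is installed in compiled form; this text tells all that it offers.
- The arm moves only by the tool play_rows, never from a script. Its argument "moves" is a list of rows, each an object of numbers: "rx", "ry", "rz": the turn, a rotation vector about the tool's x, y, z normalised to -1 to 1, where 1 is 30 degrees; "tx", "ty", "tz": the shift along the tool's x, y, z normalised to -1 to 1, where 1 is 0.75 m; "jaw": the opening, from 0 (shut) to 1 (fully open). In form: [{"rx": .., "ry": .., "rz": .., "tx": .., "ty": .., "tz": .., "jaw": ..}, ...]. A call has 1 to 12 rows; each row is the pose to reach, as a shift and turn from the pose commanded when the call began, along the tool's axes at that moment; what a row does not reach only later rows make up. A row lasts 1/12 s, in which the tool goes at most 41.7 mm and 7.16 degrees, less where a joint would pass 70% of its speed; a pose out of reach is approached as far as the arm can. A call with a number of a shift or a turn outside -1 to 1 is refused whole. A call with a gripper value outside its range is refused whole. The fingers move at their own pace and stop on an object; "squeeze" is the grip in N (left out, the last holds). Time passes only in rows, so rows that repeat a pose let the fingers close. It gives the time, the measured TCP pose, the force, the opening and the grip force at its end, in the units of the state.
- ctrl.sense(): the state, without advancing time (a new reading comes with each control period).
- ctrl.get_image(name): name is "scene" or "top" or "wrist"; returns a dict with "img" (384x512x3 uint8, blue, green, red), "fx", "fy", "cx", "cy" (pixels), "view" (4x4, takes a point from world to camera coordinates). Camera axes: x right, y down, z forward; pixel columns grow to the right and rows downward; lengths in m; the calibration is good to about 2 mm. A picture is of the moment at which its call begins. There is no depth.
- ctrl.close_job(): hands the job in; it is judged then, once.
Trained networks look in the newest picture that a camera, given by its name, has taken for a name from the list of things; names that differ only in an ending like _2 or _b are one class to them, and where a whole thing is asked for, a point or a joint stands for the part that bears it (a point fixed in the world has none). Each returns a list of dicts, best first, with "score" (0 to 1); they miss things now and then, are a little off and sometimes report something else, mostly with a low value. They report only what shows in the picture. A call takes as long as a camera call. They do not tell look-alikes from the thing itself.
- ctrl.recognise(camera, thing): "xyz" ([x, y, z] in m, in the coordinates of the camera as it stood for that picture, good to about 4 mm: the middle of the surface that is visible of it).
- ctrl.regions_of(camera, thing): "mask" (384x512 bool, what is visible of it).
The state is a dict: "clock": time; "q": joint angles; "dq": joint speeds; "tau": joint torques, N m; "position": TCP position; "ee_rot": TCP orientation; "ft_force": force on the tool from outside, world axes, zero at the start; "torque": the same for the moment, N m; "opening": finger opening in m; "gripper_force": force on a finger pad.
Only numpy, scipy, OpenCV 4.12 (cv2) and the standard library are available. Lean on these libraries where they do the work, as an engineer would, in place of code of your own. Each camera call takes 0.05 s, during which the arm holds its last target. There are 200 camera calls.

## Working session

There is one attempt and no reset: what is moved stays moved. The work goes in short steps, Python scripts to look and compute and a tool call to move; the robot and the scene stay as the last step left them, time stands still between calls to the robot, and variables do not carry over. Pictures are saved under pics/ and viewed, at most 10 in all, crops included, and the job is handed in when it is done.

Besides the shell and the picture viewer there is one more tool, called by a JSON object that holds its "api" and its "payload". play_rows: Moves the arm, as the interface text tells. Its arguments: {"type":"object","properties":{"moves":{"type":"array","items":{"type":"object","properties":{"rx":{"type":"number"},"ry":{"type":"number"},"rz":{"type":"number"},"tx":{"type":"number"},"ty":{"type":"number"},"tz":{"type":"number"},"jaw":{"type":"number"}}}},"squeeze":{"type":"number"}},"required":["moves"]}

```bash
mkdir -p pics
cat > h.py <<'E'
import numpy as np, cv2
from plant import ctrl
def toworld(im,p): 
    return (np.linalg.inv(im['view'])@np.append(p,1))[:3]
def proj(im,P):
    c=im['view']@np.append(P,1); return im['fx']*c[0]/c[2]+im['cx'], im['fy']*c[1]/c[2]+im['cy']
def ray(im,u,v,z):
    M=np.linalg.inv(im['view']); d=M[:3,:3]@np.array([(u-im['cx'])/im['fx'],(v-im['cy'])/im['fy'],1]); o=M[:3,3]
    return o+d*(z-o[2])/d[2]
E
python3 - <<'E'
from h import *
s=ctrl.sense(); print(s['clock'],s['position'],s['ee_rot'],s['opening'])
for c in ['top','scene']:
    im=ctrl.get_image(c); cv2.imwrite(f'pics/{c}0.png',im['img'])
    for t in ['scale','knob_grip','container','container_handle','mug','jar','bowl','lidded_tub']:
        print(c,t,[(round(r['score'],2),toworld(im,r['xyz']).round(3).tolist(),np.round(proj(im,toworld(im,r['xyz']))).tolist()) for r in ctrl.recognise(c,t)[:3]])
print(ctrl.sense()['clock'])
E
```

```text
0.0 [0.20912042 0.61502519 0.24934303] [ 1.63168310e-01  9.86598047e-01 -6.15756410e-04 -1.34223962e-04] 0.08537602151099682
top scale [(0.65, [0.5, 0.001, 0.028], [281.0, 196.0])]
top knob_grip [(0.58, [0.496, -0.0, 0.03], [282.0, 197.0])]
top container [(0.95, [0.259, 0.414, 0.056], [129.0, 287.0]), (0.69, [0.497, 0.112, 0.097], [240.0, 197.0]), (0.61, [0.712, -0.226, 0.055], [365.0, 116.0])]
top container_handle [(0.8, [0.262, 0.412, 0.057], [130.0, 286.0]), (0.64, [0.497, 0.107, 0.095], [242.0, 197.0]), (0.64, [0.716, -0.218, 0.056], [362.0, 114.0])]
top mug [(0.97, [0.627, 0.442, 0.044], [120.0, 151.0]), (0.31, [0.565, -0.341, 0.098], [414.0, 168.0])]
top jar [(0.74, [0.476, 0.436, 0.023], [125.0, 207.0]), (0.57, [0.566, -0.342, 0.1], [415.0, 167.0])]
top bowl [(0.71, [0.477, 0.437, 0.026], [124.0, 206.0]), (0.65, [0.563, -0.341, 0.097], [414.0, 169.0])]
top lidded_tub [(0.88, [0.28, -0.273, 0.048], [385.0, 276.0])]
scene scale [(0.9, [0.547, -0.02, 0.027], [238.0, 238.0])]
scene knob_grip [(0.63, [0.544, -0.016, 0.026], [239.0, 237.0])]
scene container [(0.93, [0.735, -0.237, 0.052], [184.0, 332.0]), (0.87, [0.522, 0.093, 0.096], [272.0, 197.0]), (0.87, [0.282, 0.387, 0.051], [307.0, 140.0])]
scene container_handle [(0.96, [0.28, 0.387, 0.055], [306.0, 138.0]), (0.91, [0.734, -0.233, 0.056], [186.0, 330.0]), (0.56, [0.523, 0.099, 0.094], [274.0, 197.0])]
scene mug [(0.67, [0.636, 0.408, 0.061], [388.0, 194.0])]
scene jar [(0.87, [0.588, -0.355, 0.072], [101.0, 295.0]), (0.47, [0.519, 0.097, 0.096], [272.0, 196.0])]
scene bowl [(0.59, [0.465, 0.442, 0.041], [355.0, 165.0])]
scene lidded_tub [(0.94, [0.311, -0.28, 0.044], [109.0, 212.0])]
0.9
```

View pics/top0.png

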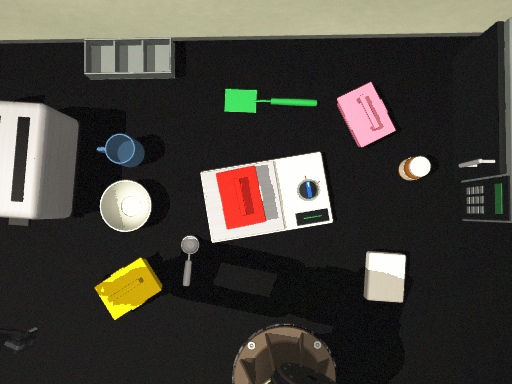

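View pics/scene0.png

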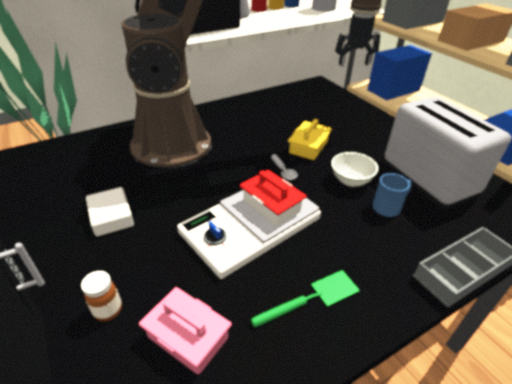

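The top view shows the scale at about (201–332, 152–242), with the red container at (241,197) and the blue knob at (308,188). The yellow (129,287) and pink (365,116) look-alikes are clear of it. Next I'll measure precisely by colour.

```bash
cat > m.py <<'E'
from h import *
im=ctrl.get_image('top'); I=im['img'].astype(int); hsv=cv2.cvtColor(im['img'],cv2.COLOR_BGR2HSV)
H,S,V=[hsv[...,i].astype(int) for i in range(3)]
box=np.zeros(H.shape,bool); box[145:250,195:338]=1
def rect(m,z,name):
    n,l,st,_=cv2.connectedComponentsWithStats((m&box).astype(np.uint8)); k=1+np.argmax(st[1:,4])
    v,u=np.nonzero(l==k)
    P=np.array([ray(im,a,b,z)[:2] for a,b in zip(u,v)])
    h=cv2.convexHull((P*1000).astype(np.float32)); r=cv2.minAreaRect(h)
    print(name,len(u),'c',np.round(r[0],1),'size',np.round(r[1],1),'ang',round(r[2],1),'mean',P.mean(0).round(4)); return r
rect(V>60,0.03,'scale')
rect((S>150)&((H<8)|(H>172))&(V>90),0.098,'lid')
rect((H>95)&(H<130)&(S>120)&(V>60),0.068,'knob')
cv2.imwrite('pics/crop.png',cv2.resize(im['img'][140:255,190:345],None,fx=5,fy=5,interpolation=cv2.INTER_CUBIC))
print(np.linalg.inv(im['view'])[:3,3])
E
python3 m.py
```

```text
scale 8595 c [498.5  43.8] size [201.2 339.7] ang 8.8 mean [0.5004 0.0503]
lid 2272 c [496.  110.5] size [148.4 103.2] ang 10.7 mean [0.4959 0.1106]
knob 84 c [515.3 -68.7] size [42.9 14.4] ang 8.4 mean [ 0.5139 -0.0688]
[0.45710529 0.05080098 1.25385584]
```

View pics/crop.png

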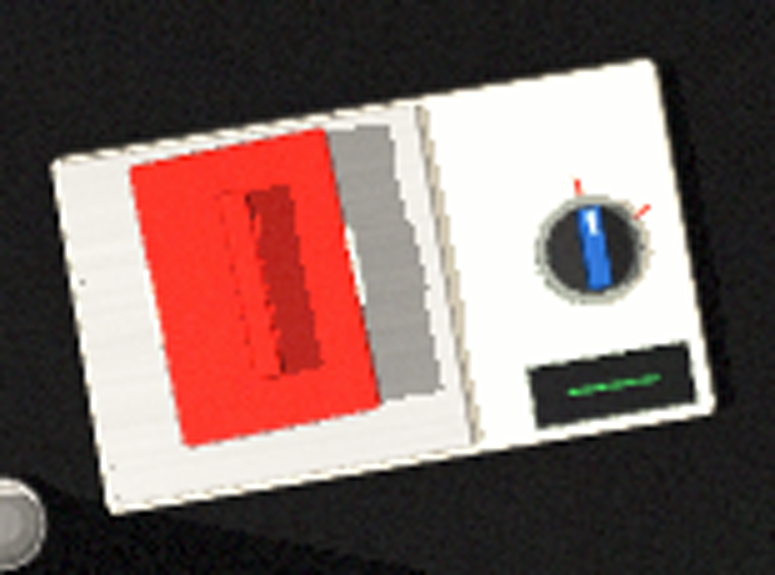

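Measured sizes match the spec: scale 201x340, lid 148x103, knob bar 43 mm. The scale yaw is about 8.8° and the knob is at (0.516,-0.069). Moving above the knob now.

{"api": "play_rows", "payload": {"moves": [{"tx": -0.68,"ty": -0.73,"rz": -0.92,"jaw": 1},{"tx": -0.68,"ty": -0.73,"rz": -0.92,"jaw": 1},{"tx": -0.68,"ty": -0.73,"rz": -0.92,"jaw": 1},{"tx": -0.68,"ty": -0.73,"rz": -0.92,"jaw": 1},{"tx": -0.68,"ty": -0.73,"rz": -0.92,"jaw": 1},{"tx": -0.68,"ty": -0.73,"rz": -0.92,"jaw": 1},{"tx": -0.68,"ty": -0.73,"rz": -0.92,"jaw": 1},{"tx": -0.68,"ty": -0.73,"rz": -0.92,"jaw": 1},{"tx": -0.68,"ty": -0.73,"rz": -0.92,"jaw": 1},{"tx": -0.68,"ty": -0.73,"rz": -0.92,"jaw": 1},{"tx": -0.68,"ty": -0.73,"rz": -0.92,"jaw": 1},{"tx": -0.68,"ty": -0.73,"rz": -0.92,"jaw": 1}]}}

```text
$.moves[0]: bad value
```

```bash
cat > goal.py <<'E'
import sys
from h import *
from scipy.spatial.transform import Rotation as R
def goal(p,yaw):
    "shift and turn to TCP p with tool y at world angle yaw (deg), pointing down"
    s=ctrl.sense(); r=R.from_quat(s['ee_rot']); y=np.radians(yaw)
    Y=np.array([np.cos(y),np.sin(y),0]); Z=np.array([0,0,-1.]); T=R.from_matrix(np.c_[np.cross(Y,Z),Y,Z])
    print('t',s['clock'],'pos',s['position'].round(4),'yaw',np.degrees(np.arctan2(*r.as_matrix()[[1,0],1])).round(1))
    print('txyz',(r.inv().apply(np.array(p)-s['position'])/.75).round(4),'rxyz',(np.degrees((r.inv()*T).as_rotvec())/30).round(3))
if __name__=='__main__': a=list(map(float,sys.argv[1:])); goal(a[:3],a[3])
E
python3 goal.py .516 -.069 .2 98.8
```

```text
t 0.95 pos [0.2093 0.6154 0.25  ] yaw 71.2
txyz [-0.681  -0.7322  0.0667] rxyz [ 0.    -0.    -0.919]
```

{"api": "play_rows", "payload": {"moves": [{"rx": 0,"ry": 0,"tz": 0,"tx": -0.68,"ty": -0.73,"rz": -0.92,"jaw": 1},{"rx": 0,"ry": 0,"tz": 0,"tx": -0.68,"ty": -0.73,"rz": -0.92,"jaw": 1},{"rx": 0,"ry": 0,"tz": 0,"tx": -0.68,"ty": -0.73,"rz": -0.92,"jaw": 1},{"rx": 0,"ry": 0,"tz": 0,"tx": -0.68,"ty": -0.73,"rz": -0.92,"jaw": 1},{"rx": 0,"ry": 0,"tz": 0,"tx": -0.68,"ty": -0.73,"rz": -0.92,"jaw": 1},{"rx": 0,"ry": 0,"tz": 0,"tx": -0.68,"ty": -0.73,"rz": -0.92,"jaw": 1},{"rx": 0,"ry": 0,"tz": 0,"tx": -0.68,"ty": -0.73,"rz": -0.92,"jaw": 1},{"rx": 0,"ry": 0,"tz": 0,"tx": -0.68,"ty": -0.73,"rz": -0.92,"jaw": 1},{"rx": 0,"ry": 0,"tz": 0,"tx": -0.68,"ty": -0.73,"rz": -0.92,"jaw": 1},{"rx": 0,"ry": 0,"tz": 0,"tx": -0.68,"ty": -0.73,"rz": -0.92,"jaw": 1},{"rx": 0,"ry": 0,"tz": 0,"tx": -0.68,"ty": -0.73,"rz": -0.92,"jaw": 1},{"rx": 0,"ry": 0,"tz": 0,"tx": -0.68,"ty": -0.73,"rz": -0.92,"jaw": 1}]}}

```text
clock: 1.95
position: [0.4137, 0.1593, 0.2503]
ee_rot: [-0.077, 0.997, 0.0, 0.0]
ft_force: [1.3, 0.3, 0.4]
opening: 0.0854
gripper_force: 0.0
```

```bash
python3 goal.py .516 -.069 .18 98.8
```

```text
t 1.95 pos [0.4137 0.1593 0.2503] yaw 98.8
txyz [-0.088  -0.3218  0.0938] rxyz [0.    0.001 0.001]
```

{"api": "play_rows", "payload": {"moves": [{"rx": 0,"ry": 0,"tz": 0.09,"tx": -0.088,"ty": -0.322,"rz": 0,"jaw": 1},{"rx": 0,"ry": 0,"tz": 0.09,"tx": -0.088,"ty": -0.322,"rz": 0,"jaw": 1},{"rx": 0,"ry": 0,"tz": 0.09,"tx": -0.088,"ty": -0.322,"rz": 0,"jaw": 1},{"rx": 0,"ry": 0,"tz": 0.09,"tx": -0.088,"ty": -0.322,"rz": 0,"jaw": 1},{"rx": 0,"ry": 0,"tz": 0.09,"tx": -0.088,"ty": -0.322,"rz": 0,"jaw": 1},{"rx": 0,"ry": 0,"tz": 0.09,"tx": -0.088,"ty": -0.322,"rz": 0,"jaw": 1},{"rx": 0,"ry": 0,"tz": 0.09,"tx": -0.088,"ty": -0.322,"rz": 0,"jaw": 1},{"rx": 0,"ry": 0,"tz": 0.09,"tx": -0.088,"ty": -0.322,"rz": 0,"jaw": 1},{"rx": 0,"ry": 0,"tz": 0.09,"tx": -0.088,"ty": -0.322,"rz": 0,"jaw": 1}]}}

```text
clock: 2.7
position: [0.5152, -0.0675, 0.1823]
ee_rot: [-0.076, 0.997, 0.0, -0.0]
ft_force: [0.1, 0.5, -0.4]
opening: 0.0851
gripper_force: 0.0
```

```bash
python3 - <<'E'
from h import *
im=ctrl.get_image('wrist'); cv2.imwrite('pics/w1.png',im['img'])
hsv=cv2.cvtColor(im['img'],cv2.COLOR_BGR2HSV); H,S,V=[hsv[...,i].astype(int) for i in range(3)]
m=((H>95)&(H<130)&(S>120)&(V>60)).astype(np.uint8)
n,l,st,c=cv2.connectedComponentsWithStats(m); k=1+np.argmax(st[1:,4]); v,u=np.nonzero(l==k)
P=np.array([ray(im,a,b,.068)[:2] for a,b in zip(u,v)])*1000
print(st[k],cv2.minAreaRect(cv2.convexHull(P.astype(np.float32))),proj(im,[.516,-.069,.068]),np.linalg.inv(im['view'])[:3,3])
E
python3 goal.py .516 -.069 .065 98.8
```

```text
[242 164  14  50 588] ((513.366455078125, -70.92794036865234), (46.20665740966797, 11.509724617004395), 9.00772762298584) (np.float64(250.26458789528493), np.float64(192.26657701493085)) [ 0.43650469 -0.08045738  0.30669942]
t 2.75 pos [ 0.515  -0.0668  0.1826] yaw 98.8
txyz [-0.0009 -0.0032  0.1567] rxyz [ 0.001 -0.001 -0.   ]
```

View pics/w1.png

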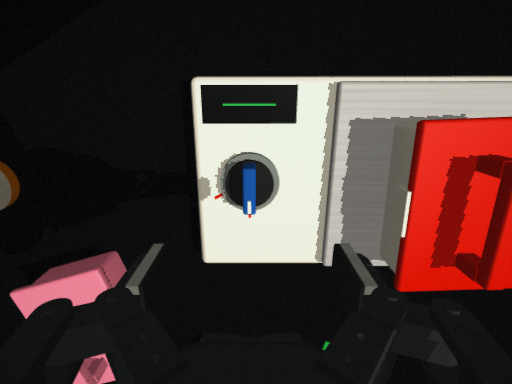

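The wrist view shows the knob bar at (249,189), pointing straight between the fingers. I'll descend.

{"api": "play_rows", "payload": {"moves": [{"rx": 0,"ry": 0,"tz": 0.05,"tx": -0.001,"ty": -0.0042,"rz": 0,"jaw": 1},{"rx": 0,"ry": 0,"tz": 0.1,"tx": -0.001,"ty": -0.0042,"rz": 0,"jaw": 1},{"rx": 0,"ry": 0,"tz": 0.13,"tx": -0.001,"ty": -0.0042,"rz": 0,"jaw": 1},{"rx": 0,"ry": 0,"tz": 0.145,"tx": -0.001,"ty": -0.0042,"rz": 0,"jaw": 1},{"rx": 0,"ry": 0,"tz": 0.15,"tx": -0.001,"ty": -0.0042,"rz": 0,"jaw": 1},{"rx": 0,"ry": 0,"tz": 0.15,"tx": -0.001,"ty": -0.0042,"rz": 0,"jaw": 1},{"rx": 0,"ry": 0,"tz": 0.15,"tx": -0.001,"ty": -0.0042,"rz": 0,"jaw": 1}]}}

```text
clock: 3.33
position: [0.5175, -0.0699, 0.0713]
ee_rot: [-0.077, 0.997, -0.0, 0.001]
ft_force: [0.8, -0.4, 1.3]
opening: 0.0855
gripper_force: 0.0
```

```bash
python3 goal.py .5155 -.070 .065 98.8
```

```text
t 3.3333 pos [ 0.5175 -0.0699  0.0713] yaw 98.9
txyz [0.0027 0.0003 0.0083] rxyz [-0.001  0.003  0.002]
```

{"api": "play_rows", "payload": {"squeeze": 30, "moves": [{"rx": 0,"ry": 0,"tz": 0.006,"tx": 0.002,"ty": 0,"rz": 0,"jaw": 1},{"rx": 0,"ry": 0,"tz": 0.006,"tx": 0.002,"ty": 0,"rz": 0,"jaw": 1},{"rx": 0,"ry": 0,"tz": 0.006,"tx": 0.002,"ty": 0,"rz": 0,"jaw": 0},{"rx": 0,"ry": 0,"tz": 0.006,"tx": 0.002,"ty": 0,"rz": 0,"jaw": 0},{"rx": 0,"ry": 0,"tz": 0.006,"tx": 0.002,"ty": 0,"rz": 0,"jaw": 0},{"rx": 0,"ry": 0,"tz": 0.006,"tx": 0.002,"ty": 0,"rz": 0,"jaw": 0},{"rx": 0,"ry": 0,"tz": 0.006,"tx": 0.002,"ty": 0,"rz": 0,"jaw": 0},{"rx": 0,"ry": 0,"tz": 0.006,"tx": 0.002,"ty": 0,"rz": 0,"jaw": 0},{"rx": 0,"ry": 0,"tz": 0.006,"tx": 0.002,"ty": 0,"rz": 0,"jaw": 0},{"rx": 0,"ry": 0,"tz": 0.006,"tx": 0.002,"ty": 0,"rz": 0,"jaw": 0}]}}

```text
clock: 4.17
position: [0.5152, -0.0699, 0.0657]
ee_rot: [-0.077, 0.997, 0.0, -0.0]
ft_force: [-0.1, 9.6, 8.7]
opening: 0.0111
gripper_force: 31.4
```

{"api": "play_rows", "payload": {"moves": [{"rx": 0,"ry": 0,"tz": -0.002,"tx": 0,"ty": 0.0015,"rz": 0,"jaw": 0},{"rx": 0,"ry": 0,"tz": -0.002,"tx": 0,"ty": 0.0015,"rz": 0.2,"jaw": 0},{"rx": 0,"ry": 0,"tz": -0.002,"tx": 0,"ty": 0.0015,"rz": 0.4,"jaw": 0},{"rx": 0,"ry": 0,"tz": -0.002,"tx": 0,"ty": 0.0015,"rz": 0.6,"jaw": 0},{"rx": 0,"ry": 0,"tz": -0.002,"tx": 0,"ty": 0.0015,"rz": 0.8,"jaw": 0},{"rx": 0,"ry": 0,"tz": -0.002,"tx": 0,"ty": 0.0015,"rz": 1,"jaw": 0},{"rx": 0,"ry": 0,"tz": -0.002,"tx": 0,"ty": 0.0015,"rz": 1,"jaw": 0}]}}

```text
clock: 4.75
position: [0.5151, -0.0693, 0.0663]
ee_rot: [0.186, 0.982, 0.0, -0.0]
ft_force: [5.7, 1.0, -20.8]
opening: 0.0111
gripper_force: 32.8
```

```bash
python3 goal.py .5155 -.069 .066 38; python3 -c "
from h import *
s=ctrl.sense();print(s['ft_force'],s['torque'],s['q'].round(2) if hasattr(s['q'],'round') else s['q'])"
```

```text
t 4.75 pos [ 0.5151 -0.0693  0.0663] yaw 68.5
txyz [-0.0004  0.0006  0.0005] rxyz [-0.000e+00 -1.000e-03  1.017e+00]
[  5.70628689   1.01712532 -20.78807345] [ 0.22543692 -0.88322669  0.06556678] [-0.19  0.57  2.04  0.    0.53 -1.39]
```

{"api": "play_rows", "payload": {"moves": [{"rx": 0,"ry": 0,"tz": 0.001,"tx": 0,"ty": 0,"rz": 0.2,"jaw": 0},{"rx": 0,"ry": 0,"tz": 0.001,"tx": 0,"ty": 0,"rz": 0.4,"jaw": 0},{"rx": 0,"ry": 0,"tz": 0.001,"tx": 0,"ty": 0,"rz": 0.6,"jaw": 0},{"rx": 0,"ry": 0,"tz": 0.001,"tx": 0,"ty": 0,"rz": 0.8,"jaw": 0},{"rx": 0,"ry": 0,"tz": 0.001,"tx": 0,"ty": 0,"rz": 1,"jaw": 0},{"rx": 0,"ry": 0,"tz": 0.001,"tx": 0,"ty": 0,"rz": 1,"jaw": 0}]}}

```text
clock: 5.25
position: [0.5152, -0.0693, 0.0662]
ee_rot: [0.433, 0.901, 0.0, 0.0]
ft_force: [1.9, 3.1, -7.7]
opening: 0.0109
gripper_force: 34.7
```

{"api": "play_rows", "payload": {"moves": [{"rx": 0,"ry": 0,"tz": 0,"tx": 0,"ty": 0,"rz": 0.1,"jaw": 0},{"rx": 0,"ry": 0,"tz": 0,"tx": 0,"ty": 0,"rz": 0.17,"jaw": 0},{"rx": 0,"ry": 0,"tz": 0,"tx": 0,"ty": 0,"rz": 0.17,"jaw": 0},{"rx": 0,"ry": 0,"tz": 0,"tx": 0,"ty": 0,"rz": 0.17,"jaw": 0},{"rx": 0,"ry": 0,"tz": 0,"tx": 0,"ty": 0,"rz": 0.17,"jaw": 0}]}}

```text
clock: 5.67
position: [0.5152, -0.0693, 0.0663]
ee_rot: [0.469, 0.883, 0.0, 0.0]
ft_force: [4.2, 3.8, -8.4]
opening: 0.0112
gripper_force: 36.0
```

```bash
python3 goal.py .5155 -.069 .066 33; python3 -c "
from h import *
s=ctrl.sense();print(s['ft_force'],s['torque'])
im=ctrl.get_image('wrist');cv2.imwrite('pics/w2.png',im['img'])"
```

```text
t 5.6667 pos [ 0.5152 -0.0693  0.0663] yaw 34.1
txyz [0.0001 0.0006 0.0003] rxyz [0.    0.    0.035]
[ 4.20939331  3.81613295 -8.42813212] [ 0.76774785 -0.65071462  0.62110715]
```

View pics/w2.png

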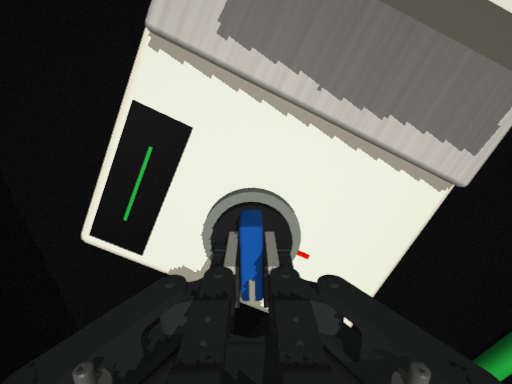

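The bar is held between the pads at (250,255). The yaw has changed by 64.7° and the torque is 0.62 N m, so the knob is on its stop. Opening the jaws to let it spring back, then lifting.

{"api": "play_rows", "payload": {"moves": [{"rx": 0,"ry": 0,"tz": 0,"tx": 0,"ty": 0,"rz": 0,"jaw": 1},{"rx": 0,"ry": 0,"tz": 0,"tx": 0,"ty": 0,"rz": 0,"jaw": 1},{"rx": 0,"ry": 0,"tz": 0,"tx": 0,"ty": 0,"rz": 0,"jaw": 1},{"rx": 0,"ry": 0,"tz": 0,"tx": 0,"ty": 0,"rz": 0,"jaw": 1},{"rx": 0,"ry": 0,"tz": 0,"tx": 0,"ty": 0,"rz": 0,"jaw": 1},{"rx": 0,"ry": 0,"tz": 0,"tx": 0,"ty": 0,"rz": 0,"jaw": 1},{"rx": 0,"ry": 0,"tz": 0,"tx": 0,"ty": 0,"rz": 0,"jaw": 1},{"rx": 0,"ry": 0,"tz": -0.05,"tx": 0,"ty": 0,"rz": 0,"jaw": 1},{"rx": 0,"ry": 0,"tz": -0.1,"tx": 0,"ty": 0,"rz": 0,"jaw": 1},{"rx": 0,"ry": 0,"tz": -0.15,"tx": 0,"ty": 0,"rz": 0,"jaw": 1},{"rx": 0,"ry": 0,"tz": -0.2,"tx": 0,"ty": 0,"rz": 0,"jaw": 1},{"rx": 0,"ry": 0,"tz": -0.2,"tx": 0,"ty": 0,"rz": 0,"jaw": 1}]}}

```text
clock: 6.72
position: [0.5182, -0.07, 0.2228]
ee_rot: [0.472, 0.882, 0.001, 0.004]
ft_force: [2.3, -0.5, 1.6]
opening: 0.0853
gripper_force: 0.0
```

```bash
python3 m.py; python3 goal.py .496 .1105 .23 100
```

```text
scale 10226 c [497.7  37.1] size [377.4 285.7] ang 89.1 mean [0.5004 0.0276]
lid 2269 c [496.  110.5] size [148.5 103.1] ang 10.8 mean [0.496  0.1105]
t 6.7667 pos [ 0.5172 -0.0698  0.22  ] yaw 33.7
txyz [ 0.2156  0.1101 -0.0139] rxyz [ 0.003  0.014 -2.209]Traceback (most recent call last):
  File "m.py", line 13, in <module>
    rect((H>95)&(H<130)&(S>120)&(V>60),0.068,'knob')
    ~~~~^^^^^^^^^^^^^^^^^^^^^^^^^^^^^^^^^^^^^^^^^^^^
  File "m.py", line 6, in rect
    n,l,st,_=cv2.connectedComponentsWithStats((m&box).astype(np.uint8)); k=1+np.argmax(st[1:,4])
                                                                             ~~~~~~~~~^^^^^^^^^^
    return _wrapfunc(a, 'argmax', axis=axis, out=out, **kwds)
    return bound(*args, **kwds)
ValueError: attempt to get argmax of an empty sequence
```

{"api": "play_rows", "payload": {"moves": [{"rx": 0,"ry": 0,"tz": -0.01,"tx": 0.05,"ty": 0.028,"rz": -0.2,"jaw": 1},{"rx": 0,"ry": 0,"tz": -0.01,"tx": 0.1,"ty": 0.055,"rz": -0.4,"jaw": 1},{"rx": 0,"ry": 0,"tz": -0.01,"tx": 0.15,"ty": 0.08,"rz": -0.6,"jaw": 1},{"rx": 0,"ry": 0,"tz": -0.01,"tx": 0.2,"ty": 0.1,"rz": -0.8,"jaw": 1},{"rx": 0,"ry": 0,"tz": -0.01,"tx": 0.216,"ty": 0.11,"rz": -1,"jaw": 1}]}}

```text
clock: 7.18
position: [0.4918, 0.1147, 0.223]
ee_rot: [0.224, 0.975, 0.0, -0.001]
ft_force: [-0.1, -0.0, -0.2]
opening: 0.0853
gripper_force: 0.0
```

{"api": "play_rows", "payload": {"moves": [{"rx": 0,"ry": 0,"tz": 0,"tx": 0,"ty": 0,"rz": -0.2,"jaw": 1},{"rx": 0,"ry": 0,"tz": 0,"tx": 0,"ty": 0,"rz": -0.4,"jaw": 1},{"rx": 0,"ry": 0,"tz": 0,"tx": 0,"ty": 0,"rz": -0.6,"jaw": 1},{"rx": 0,"ry": 0,"tz": 0,"tx": 0,"ty": 0,"rz": -0.8,"jaw": 1},{"rx": 0,"ry": 0,"tz": 0,"tx": 0,"ty": 0,"rz": -1,"jaw": 1}]}}

```text
clock: 7.6
position: [0.4932, 0.1112, 0.2229]
ee_rot: [-0.035, 0.999, -0.0, -0.001]
ft_force: [0.3, 0.2, -0.4]
opening: 0.0852
gripper_force: 0.0
```

{"api": "play_rows", "payload": {"moves": [{"rx": 0,"ry": 0,"tz": 0,"tx": 0,"ty": 0,"rz": -0.23,"jaw": 1},{"rx": 0,"ry": 0,"tz": 0,"tx": 0,"ty": 0,"rz": -0.23,"jaw": 1},{"rx": 0,"ry": 0,"tz": 0,"tx": 0,"ty": 0,"rz": -0.23,"jaw": 1},{"rx": 0,"ry": 0,"tz": 0,"tx": 0,"ty": 0,"rz": -0.23,"jaw": 1}]}}

```text
clock: 7.93
position: [0.4936, 0.111, 0.2234]
ee_rot: [-0.09, 0.996, -0.0, -0.0]
ft_force: [0.5, 0.1, -0.3]
opening: 0.0852
gripper_force: 0.0
```

```bash
python3 goal.py .496 .1105 .126 100.7
python3 - <<'E'
from h import *
im=ctrl.get_image('wrist')
for z,x,y in [(.132,.5427,.1194),(.132,.4493,.1016),(.132,.496,.1105)]:
    u,v=proj(im,[x,y,z]); cv2.circle(im['img'],(int(u),int(v)),3,(0,255,0),-1); print(u,v)
u,v=proj(im,[.516,-.0695,.068]); cv2.circle(im['img'],(int(u),int(v)),3,(0,255,255),-1)
cv2.imwrite('pics/w3.png',im['img'])
E
```

```text
t 7.9333 pos [0.4936 0.111  0.2234] yaw 100.4
txyz [-0.0032 -0.0013  0.1298] rxyz [-0.    -0.001 -0.011]
251.32469621989355 253.85136597309668
250.53378514298421 145.48712671806192
250.95469766081231 203.15715577569435
```

View pics/w3.png

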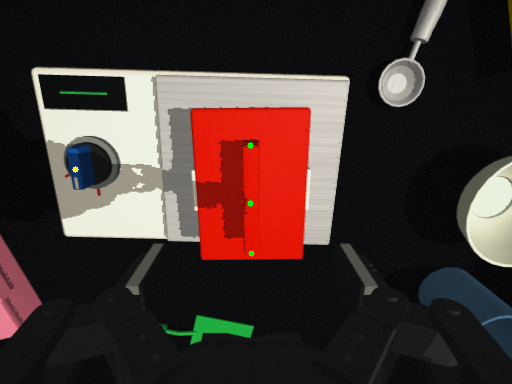

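The wrist view shows the knob sprung back (78,168). The handle lies along column 251, rows 142–254, on the predicted points. I'll descend and grasp.

{"api": "play_rows", "payload": {"squeeze": 60, "moves": [{"rx": 0,"ry": 0,"tz": 0.05,"tx": -0.003,"ty": -0.001,"rz": 0,"jaw": 1},{"rx": 0,"ry": 0,"tz": 0.09,"tx": -0.003,"ty": -0.001,"rz": 0,"jaw": 1},{"rx": 0,"ry": 0,"tz": 0.115,"tx": -0.003,"ty": -0.001,"rz": 0,"jaw": 1},{"rx": 0,"ry": 0,"tz": 0.128,"tx": -0.003,"ty": -0.001,"rz": 0,"jaw": 1},{"rx": 0,"ry": 0,"tz": 0.128,"tx": -0.003,"ty": -0.001,"rz": 0,"jaw": 1},{"rx": 0,"ry": 0,"tz": 0.128,"tx": -0.003,"ty": -0.001,"rz": 0,"jaw": 0},{"rx": 0,"ry": 0,"tz": 0.128,"tx": -0.003,"ty": -0.001,"rz": 0,"jaw": 0},{"rx": 0,"ry": 0,"tz": 0.128,"tx": -0.003,"ty": -0.001,"rz": 0,"jaw": 0},{"rx": 0,"ry": 0,"tz": 0.128,"tx": -0.003,"ty": -0.001,"rz": 0,"jaw": 0},{"rx": 0,"ry": 0,"tz": 0.128,"tx": -0.003,"ty": -0.001,"rz": 0,"jaw": 0},{"rx": 0,"ry": 0,"tz": 0.128,"tx": -0.003,"ty": -0.001,"rz": 0,"jaw": 0},{"rx": 0,"ry": 0,"tz": 0.128,"tx": -0.003,"ty": -0.001,"rz": 0,"jaw": 0}]}}

```text
clock: 8.98
position: [0.4964, 0.1111, 0.1283]
ee_rot: [-0.092, 0.996, 0.0, 0.0]
ft_force: [-1.5, 4.9, 7.6]
opening: 0.0124
gripper_force: 58.7
```

{"api": "play_rows", "payload": {"moves": [{"rx": 0,"ry": 0,"tz": -0.005,"tx": 0,"ty": 0,"rz": 0,"jaw": 0},{"rx": 0,"ry": 0,"tz": -0.015,"tx": 0,"ty": 0,"rz": 0,"jaw": 0},{"rx": 0,"ry": 0,"tz": -0.03,"tx": 0,"ty": 0,"rz": 0,"jaw": 0},{"rx": 0,"ry": 0,"tz": -0.045,"tx": 0,"ty": 0,"rz": 0,"jaw": 0},{"rx": 0,"ry": 0,"tz": -0.06,"tx": 0,"ty": 0,"rz": 0,"jaw": 0},{"rx": 0,"ry": 0,"tz": -0.075,"tx": 0,"ty": 0,"rz": 0,"jaw": 0},{"rx": 0,"ry": 0,"tz": -0.09,"tx": 0,"ty": 0,"rz": 0,"jaw": 0},{"rx": 0,"ry": 0,"tz": -0.105,"tx": 0,"ty": 0,"rz": 0,"jaw": 0},{"rx": 0,"ry": 0,"tz": -0.12,"tx": 0,"ty": 0,"rz": 0,"jaw": 0},{"rx": 0,"ry": 0,"tz": -0.13,"tx": 0,"ty": 0,"rz": 0,"jaw": 0},{"rx": 0,"ry": 0,"tz": -0.137,"tx": 0,"ty": 0,"rz": 0,"jaw": 0},{"rx": 0,"ry": 0,"tz": -0.14,"tx": 0,"ty": 0,"rz": 0,"jaw": 0}]}}

```text
clock: 9.98
position: [0.4964, 0.1108, 0.2336]
ee_rot: [-0.093, 0.996, 0.0, 0.0]
ft_force: [-0.0, -0.1, -2.6]
opening: 0.0131
gripper_force: 58.7
```

{"api": "play_rows", "payload": {"moves": [{"rx": 0,"ry": 0,"tz": 0,"tx": 0,"ty": 0,"rz": 0,"jaw": 0},{"rx": 0,"ry": 0,"tz": 0,"tx": 0,"ty": 0,"rz": 0,"jaw": 0},{"rx": 0,"ry": 0,"tz": 0,"tx": 0,"ty": 0,"rz": 0,"jaw": 0},{"rx": 0,"ry": 0,"tz": 0,"tx": 0,"ty": 0,"rz": 0,"jaw": 0},{"rx": 0,"ry": 0,"tz": 0,"tx": 0,"ty": 0,"rz": 0,"jaw": 0},{"rx": 0,"ry": 0,"tz": 0,"tx": 0,"ty": 0,"rz": 0,"jaw": 0},{"rx": 0,"ry": 0,"tz": 0,"tx": 0,"ty": 0,"rz": 0,"jaw": 0},{"rx": 0,"ry": 0,"tz": 0,"tx": 0,"ty": 0,"rz": 0,"jaw": 0},{"rx": 0,"ry": 0,"tz": 0,"tx": 0,"ty": 0,"rz": 0,"jaw": 0},{"rx": 0,"ry": 0,"tz": 0,"tx": 0,"ty": 0,"rz": 0,"jaw": 0},{"rx": 0,"ry": 0,"tz": 0,"tx": 0,"ty": 0,"rz": 0,"jaw": 0},{"rx": 0,"ry": 0,"tz": 0,"tx": 0,"ty": 0,"rz": 0,"jaw": 0}]}}

```text
clock: 10.98
position: [0.4962, 0.1108, 0.2328]
ee_rot: [-0.093, 0.996, 0.0, 0.0]
ft_force: [0.1, -0.5, -2.5]
opening: 0.0127
gripper_force: 58.7
```

{"api": "play_rows", "payload": {"moves": [{"rx": 0,"ry": 0,"tz": 0,"tx": 0,"ty": 0,"rz": 0,"jaw": 0},{"rx": 0,"ry": 0,"tz": 0,"tx": 0,"ty": 0,"rz": 0,"jaw": 0},{"rx": 0,"ry": 0,"tz": 0,"tx": 0,"ty": 0,"rz": 0,"jaw": 0},{"rx": 0,"ry": 0,"tz": 0,"tx": 0,"ty": 0,"rz": 0,"jaw": 0},{"rx": 0,"ry": 0,"tz": 0,"tx": 0,"ty": 0,"rz": 0,"jaw": 0},{"rx": 0,"ry": 0,"tz": 0,"tx": 0,"ty": 0,"rz": 0,"jaw": 0},{"rx": 0,"ry": 0,"tz": 0,"tx": 0,"ty": 0,"rz": 0,"jaw": 0},{"rx": 0,"ry": 0,"tz": 0,"tx": 0,"ty": 0,"rz": 0,"jaw": 0},{"rx": 0,"ry": 0,"tz": 0,"tx": 0,"ty": 0,"rz": 0,"jaw": 0},{"rx": 0,"ry": 0,"tz": 0,"tx": 0,"ty": 0,"rz": 0,"jaw": 0},{"rx": 0,"ry": 0,"tz": 0,"tx": 0,"ty": 0,"rz": 0,"jaw": 0},{"rx": 0,"ry": 0,"tz": 0,"tx": 0,"ty": 0,"rz": 0,"jaw": 0}]}}

```text
clock: 11.98
position: [0.4961, 0.1108, 0.2327]
ee_rot: [-0.093, 0.996, -0.0, -0.0]
ft_force: [-0.2, 0.5, -2.3]
opening: 0.0127
gripper_force: 58.7
```

```bash
python3 -c "
from h import *
cv2.imwrite('pics/s4.png',ctrl.get_image('scene')['img'])"
```

```text
(no output)
```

View pics/s4.png

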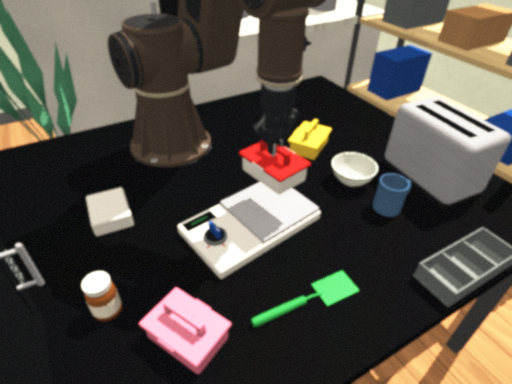

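The container at (275,165) hangs level above the empty plate. The knob at (214,232) is at rest and the bystanders haven't moved.

```bash
python3 -c "
from plant import ctrl
print(ctrl.close_job())"
```

```text
the job is handed in; nothing more can be done
None
```

I zeroed the scale with the container on it, then lifted the container by its red handle and held it level and steady about 10.5 cm above the plate; the job is handed in, but no verdict came back.

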